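Test two leather-hard cups with a penetrometer and set the firmer one up for trimming

TASK

One of the two upturned cups on the ware board is firm enough to trim, the other still too soft: take the penetrometer from its wooden block, push its pin down into each cup's base with 10 N (brass ring at the broad band, never more than 1.5 N beyond it), and read how far it sinks. Stand the penetrometer back in its block, then set the firm cup, in which the pin sank less, down gently in the middle of the banding wheel, upside down as it is. Leave the soft cup where it stands and disturb nothing else.

Things in the scene. Friction and masses are not known exactly. Their poses are not given: they have to be found in the camera images.
- cup_a: one of two thrown clay cups of the same looks, upside down on the ware board: a cylinder 60 mm in diameter, 80 mm high, 0.2 to 0.4 kg, its flat closed base on top. Origin: centre of its underside (the rim it stands on), z up; the base to be tested is 80 mm above it. Which cup is firmer can only be felt
- mark_a (a joint): depth in m of the pin mark in cup_a's base, from where the pin first meets resistance (0.5 mm under the surface): 0 at first. The clay holds until the push reaches several N, then the pin sinks deeper as the push rises; the mark stays. At a push of 10 N the pin sinks under 4 mm in clay firm enough to trim and over 6 mm in clay that is still too soft; one cup is firm, the other soft
- cup_b: one of two thrown clay cups of the same looks, upside down on the ware board: a cylinder 60 mm in diameter, 80 mm high, 0.2 to 0.4 kg, its flat closed base on top. Origin: centre of its underside (the rim it stands on), z up; the base to be tested is 80 mm above it. Which cup is firmer can only be felt
- mark_b (a joint): depth in m of the pin mark in cup_b's base, from where the pin first meets resistance (0.5 mm under the surface): 0 at first. The clay holds until the push reaches several N, then the pin sinks deeper as the push rises; the mark stays. At a push of 10 N the pin sinks under 4 mm in clay firm enough to trim and over 6 mm in clay that is still too soft; one cup is firm, the other soft
- tester: hand penetrometer, 0.22 kg, upright in the block: flange 34 mm across and 5 mm thick at the foot of its round barrel, steel scale part 23 mm across from 5 to 50 mm, black ribbed grip 27 mm across from 50 to 110 mm above the flange's underside. Origin: centre of the flange's underside, z up along the barrel. The sprung plunger hangs below the flange
- pin_tip (a point): flat end of the plunger's pin, 40 mm below the tester's origin while the plunger is out. The pin is 6.4 mm thick and 13 mm long; above it a collar 18 mm across and 3 mm thick on a 10 mm rod
- tester_grip (a point): middle of the black grip, 80 mm above the tester's origin
- plunger (a joint): how far the plunger is pushed up into the barrel, in m: 0 out, stop at 0.022. Its spring gives 1 N per mm from zero, so this is the push: 0.010 is 10 N. A brass ring on the scale part rises with it: dark lines every 2 N, the broad dark band at 10 N
- block_hole0 (a point): mouth of the hole in the wooden rest block: block 85 x 85 mm, 45 mm high, fixed; a 26 mm hole right through, with a chamfered mouth. Plunger and pin hang in the hole, and the tester's flange rests on the block's top around it, so the tester's origin then lies at this point
- ware_board: wooden ware board 200 x 320 mm, 18 mm thick, fixed on the bench. Origin: centre of its underside; the cups stand in a row along its y axis, about 140 mm apart
- wheel_centre (a point): middle of the upper face of the banding wheel: a round metal head 200 mm across, its top 60 mm above the bench, that can turn stiffly on a cast base
- lid: small clay lid with a knob, 62 mm across, 33 mm high, lying on the ware board behind the two cups, a bystander. Origin: centre of its underside
- bowl: stoneware bowl, 136 mm across, 62 mm high, a bystander. Origin: centre of its underside
- tool_jar: stoneware jar 80 mm across with modelling tools standing in it, 210 mm high, a bystander. Origin: centre of its underside
- loop_tool: loop trimming tool lying on the bench, 180 mm long, 12 mm thick, a bystander. Origin: centre of its underside
- rib: flat round wooden rib, 80 mm across, 6 mm thick, lying on the bench, a bystander. Origin: centre of its underside
- gauge: wooden throwing gauge: 90 mm square foot, 218 mm post with two arms, a bystander. Origin: centre of its underside
- slip_jar: closed jar, 72 mm across, 100 mm high, a bystander. Origin: centre of its underside
- mug: bisque mug with a handle, 76 mm across, 85 mm high, a bystander. Origin: centre of its underside
- banding_wheel: the banding wheel as a whole; origin: centre of its base on the bench, straight below point wheel_centre

How it is judged:
On the way:
1. both cups have been tested with the full push: one pin mark is 0.4 to 4 mm deep, the other over 6 mm (((value of joint mark_a between 0.0004 and 0.004 m and value of joint mark_b above 0.006 m) or (value of joint mark_b between 0.0004 and 0.004 m and value of joint mark_a above 0.006 m))), for 0.2 s.
At the end, for the whole second after the job is handed in: Pin marks: 0.4 to 4 mm deep in the firm cup, over 6 mm in the soft one. The firm cup rests upside down on the wheel within 20 mm of its middle, the soft one upright within 20 mm of where it was, the penetrometer upright in its block, flange down (within 7 mm) ((((value of joint mark_a between 0.0004 and 0.004 m and value of joint mark_b above 0.006 m) and horizontal distance between cup_a and wheel_centre below 0.02 m and z of cup_a in the frame of wheel_centre between -0.004 and 0.004 m and linear speed of cup_a below 0.02 m/s and distance of cup_b from where it was at the start of the episode below 0.02 m) or ((value of joint mark_b between 0.0004 and 0.004 m and value of joint mark_a above 0.006 m) and horizontal distance between cup_b and wheel_centre below 0.02 m and z of cup_b in the frame of wheel_centre between -0.004 and 0.004 m and linear speed of cup_b below 0.02 m/s and distance of cup_a from where it was at the start of the episode below 0.02 m)) and angle between each of cup_a, cup_b's own z axis and vertical below 0.08 rad and distance between tester and block_hole0 below 0.007 m and angle between tester's own z axis and vertical below 0.1 rad and linear speed of tester below 0.02 m/s); the robot touches nothing.
It fails at once if the penetrometer is pushed with more than 11.5 N (value of joint plunger above 0.0115 m).
It fails at once if a cup is tipped by more than 25 degrees (angle between any of cup_a, cup_b's own z axis and vertical above 0.44 rad).
It fails at once if the penetrometer is tipped by more than 45 degrees (angle between tester's own z axis and vertical above 0.785 rad).
It fails at once if a cup is dropped or banged on the wheel (faster than 0.3 m/s within 25 mm of its middle) ((distance between cup_a and wheel_centre below 0.025 m and linear speed of cup_a above 0.3 m/s) or (distance between cup_b and wheel_centre below 0.025 m and linear speed of cup_b above 0.3 m/s)).
It fails at once if a bystander is moved by more than 20 mm (distance of any of lid, bowl, tool_jar, loop_tool, rib, gauge, slip_jar, mug from where it was at the start of the episode above 0.02 m).
It also fails if it takes over 72 s, if anything falls off the work surface, if the arm or the gripper's body presses on something with over 40 N, if the wrist force passes 120 N, or if a joint passes its speed limit or range.

ROBOT

A 6-joint arm with a two-finger parallel gripper is mounted at the origin on the work surface. World frame = base frame: x ahead of the robot, y to its left, z up, the work surface at z = 0. Lengths are in m, angles in rad, forces in N, time in s.
With the tool pointing down it reaches from about 0.4 to 0.825 m from the base axis. Payload 7 kg.
Tool frame: the origin (TCP) lies at the very end of the fingers, on their centre line; the grasp point (between the pads) lies 19 mm behind it; z points along the fingers, y is the line along which they close (so a half turn about z gives the same grasp; the last joint's range is limited). The gripper opens to 88 mm and grips with 3 to 60 N. Pads are 19 mm wide; open, the fingers measure 130 mm over their backs; the gripper's body (78 mm by 193 mm) begins 47 mm behind the grasp point.
Start: joints at [1.472, 0.359, 0.012, 0, -1.224, -0.288], TCP at [0.255, 0.625, 0.227] pointing down, gripper open.
Joint ranges: [-3.07, 3.07], [-1.43, 2.12], [-1.02, 1.25], [-3.03, 1.67], [-3.05, -0], [-3.03, 3.03]. Speed limits (rad/s): [2.39, 2.39, 3.01, 3.14, 3.14, 3.14].

INTERFACE

Orientations are given as [roll, pitch, yaw] about the fixed x, y, z axes, in that order (R = Rz(yaw) Ry(pitch) Rx(roll)).
In Python, from station import arm gives the robot as it stands. The module is installed in compiled form; this text tells all that it offers.
- The arm moves only by the shell command python3 -m crank 'ROWS' [FORCE]. ROWS is JSON, a list of rows, each an object of numbers: "dx", "dy", "dz": the shift along the world's x, y, z in m; "twist": the turn about the world's z in degrees; "grip": the opening, from -1 (shut) to 1 (fully open). A call has exactly 5 rows; each row is the pose to reach, as a shift and turn from the pose commanded when the call began; what a row does not reach only later rows make up. A row lasts 1/12 s, in which the tool goes at most 41.7 mm and 7.16 degrees, less where a joint would pass 70% of its speed; a pose out of reach is approached as far as the arm can. A call with a gripper value outside its range is refused whole. The fingers move at their own pace and stop on an object; FORCE is the grip in N (left out, the last holds). Time passes only in rows, so rows that repeat a pose let the fingers close, or fill a call up. It gives the time, the measured TCP pose, the force, the opening and the grip force at its end, in the units of the state.
- arm.get_state(): the state, without advancing time (a new reading comes with each control period).
- arm.grab_frame(name): name is "side" or "top" or "wrist"; returns the picture (420x560x3 uint8, red, green, blue); there is no depth.
- arm.get_calibration(name): a dict with "fx", "fy", "cx", "cy" (pixels), "k1" (the pictures are not rectified: a ray, as slopes to the right and down, at radius r is drawn at 1 + k1 r^2 times it, then the intrinsics apply), "cam_to_world" (4x4, takes a point from camera to world coordinates); the wrist camera has in their place "tool_from_camera" (4x4, takes a point from camera to tool coordinates, whose origin is the TCP and whose axes are the flange's). Camera axes: x right, y down, z forward; pixel columns grow to the right and rows downward; lengths in m; the calibration is good to about 2 mm. A picture is of the moment at which its call begins: read the wrist's pose just before it. get_calibration takes no time and is no camera call.
- arm.job_done(): hands the job in; it is judged then, once.
The state is a dict: "t": time; "q": joint angles; "qd": joint speeds; "joint_efforts": joint torques, N m; "eef_pos": TCP position; "ee_rot": TCP orientation; "force": force on the tool from outside, world axes, zero at the start; "moment": the same for the moment, N m; "width": finger opening in m; "gripper_force": force on a finger pad.
Only numpy, scipy, OpenCV 4.12 (cv2) and the standard library are available. Lean on these libraries where they do the work, as an engineer would, in place of code of your own. Each camera call takes 0.05 s, during which the arm holds its last target. There are 200 camera calls.

## Working session

There is one attempt and no reset: what is moved stays moved. The work goes in short steps, Python scripts to look and compute and a shell command to move; the robot and the scene stay as the last step left them, time stands still between calls to the robot, and variables do not carry over. Pictures are saved under pics/ and viewed, at most 10 in all, crops included, and the job is handed in when it is done.

```bash
mkdir -p pics
cat > h.py <<'E'
import numpy as np, cv2, json
from station import arm
from scipy.spatial.transform import Rotation as R
def snap(n,f):
    s=arm.get_state(); im=arm.grab_frame(n); cv2.imwrite('pics/'+f,im[:,:,::-1]); return im,s
def ray(n,u,v,s=None):
    c=arm.get_calibration(n)
    xd=np.array([(u-c['cx'])/c['fx'],(v-c['cy'])/c['fy']]); x=xd.copy()
    for _ in range(30): x=xd/(1+c['k1']*(x@x))
    d=np.array([x[0],x[1],1.])
    if n=='wrist':
        T=np.eye(4);T[:3,:3]=R.from_euler('xyz',s['ee_rot']).as_matrix();T[:3,3]=s['eef_pos'];T=T@np.array(c['tool_from_camera'])
    else: T=np.array(c['cam_to_world'])
    return T[:3,3],T[:3,:3]@d
def onz(n,u,v,z,s=None):
    o,d=ray(n,u,v,s); return o+d*(z-o[2])/d[2]
E
python3 - <<'E'
from h import *
a,s=snap('top','top.png');b,_=snap('side','side.png');
print(s)
for n in('top','side'):print(np.round(arm.get_calibration(n)['cam_to_world'],3))
print(arm.get_calibration('wrist'))
E
```

```text
{'t': 0.0, 'q': array([ 1.47210096e+00,  3.59402065e-01,  1.10616026e-02, -3.87183771e-04,
       -1.22406996e+00, -2.88136004e-01]), 'qd': array([ 6.65370929e-04,  7.47084138e-04, -3.18873463e-06,  2.62770607e-04,
       -8.66980088e-05, -5.29736178e-04]), 'joint_efforts': array([ 5.64721831e-04, -5.82716238e+01,  2.93055475e+01,  6.99728832e+00,
        6.95289214e-03, -1.73808612e-04]), 'eef_pos': array([0.25445356, 0.62467968, 0.22560738]), 'ee_rot': array([ 3.13994166e+00, -1.09750285e-04, -3.86963150e-01]), 'force': array([-0.20480658,  0.33803441,  0.21055258]), 'moment': array([-0.0388159 , -0.03171761,  0.00056544]), 'gripper_force': 0.0, 'width': 0.08793156550802717}
[[ 0.029 -0.997  0.077  0.465]
 [-1.    -0.029 -0.004  0.051]
 [ 0.006 -0.077 -0.997  1.383]
 [ 0.     0.     0.     1.   ]]
[[ 0.995 -0.04   0.089  0.413]
 [-0.097 -0.535  0.84  -1.098]
 [ 0.014 -0.844 -0.536  0.843]
 [ 0.     0.     0.     1.   ]]
{'fx': 294.25514474235257, 'fy': 294.25514474235257, 'cx': 281.1915839029775, 'cy': 211.03608677371625, 'k1': -0.021442142657715064, 'tool_from_camera': array([[-9.15218451e-04, -9.54355369e-01, -2.98672047e-01,
         8.18591129e-02],
       [ 9.99999465e-01, -1.01770645e-03,  1.87616011e-04,
        -4.98393487e-04],
       [-4.83012817e-04, -2.98671716e-01,  9.54355790e-01,
        -1.57342826e-01],
       [ 0.00000000e+00,  0.00000000e+00,  0.00000000e+00,
         1.00000000e+00]])}
```

View pics/top.png

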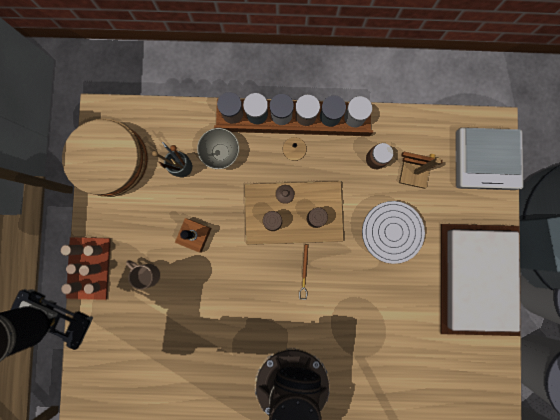

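View pics/side.png

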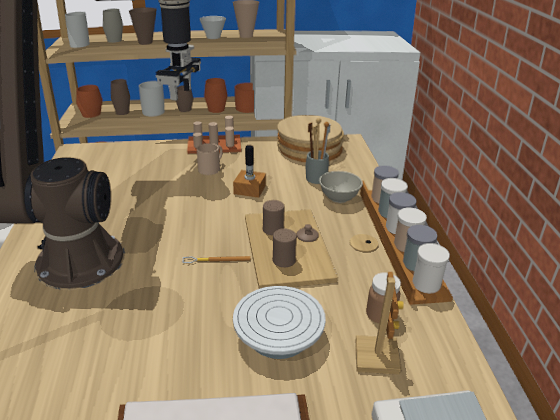

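Top view: the tester is in its block at about (190,234), the cups at (273,221) and (318,217), the lid at (285,194), and the wheel at (394,232). In the side view the tester's black grip stands at (249,160), upright in the block.

Run:
```python
from h import *
for n,u,v,z in [('block top',196,236,.045),('tester top',188,234,.155),('cupL',273,222,.098),('cupR',318,217,.098),('wheel',394,232,.06),('lid',285,194,.05)]:
    print(n,np.round(onz('top',u,v,z),3))
print('side tester top',np.round(onz('side',249.5,147,.155),3), 'wheel',onz('side',279,320,.06).round(3))
im=cv2.imread('pics/top.png')
cv2.imwrite('pics/c1.png',cv2.resize(im[170:280,160:440],(800,314),interpolation=cv2.INTER_CUBIC))
```

```text
block top [0.474 0.324 0.045]
tester top [0.479 0.326 0.155]
cupL [0.524 0.078 0.098]
cupR [ 0.543 -0.061  0.098]
wheel [ 0.505 -0.307  0.06 ]
lid [0.618 0.043 0.05 ]
side tester top [0.481 0.321 0.155] wheel [ 0.507 -0.323  0.06 ]
```

View pics/c1.png

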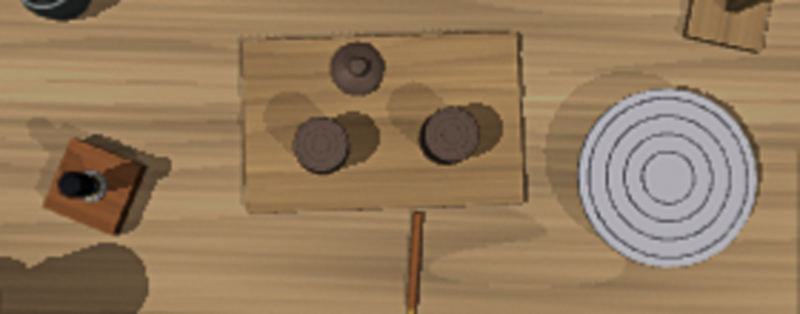

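The crop gives the cup tops at full-image (272.4,220.4) and (317.5,216.6) and the wheel centre at (393.8,232.3). I'm moving over the tester now.

```bash
python3 -m crank '[{"dx":0.024,"dy":-0.032,"twist":4,"grip":1},{"dx":0.048,"dy":-0.064,"twist":8,"grip":1},{"dx":0.072,"dy":-0.096,"twist":12,"grip":1},{"dx":0.096,"dy":-0.128,"twist":16,"grip":1},{"dx":0.12,"dy":-0.16,"twist":22,"grip":1}]'
python3 -m crank '[{"dx":0.024,"dy":-0.032,"grip":1},{"dx":0.048,"dy":-0.064,"grip":1},{"dx":0.072,"dy":-0.096,"grip":1},{"dx":0.105,"dy":-0.12,"grip":1},{"dx":0.105,"dy":-0.14,"grip":1}]'
python3 -m crank '[{"dx":0,"grip":1},{"dx":0,"grip":1},{"dx":0,"grip":1},{"dx":0,"grip":1},{"dx":0,"grip":1}]'
python3 - <<'E'
from h import *
a,s=snap('wrist','w1.png'); print(s['eef_pos'],s['ee_rot'],s['force'])
E
```

```text
[0.25449458 0.62472009 0.22571354] [ 3.14010466e+00 -1.54205167e-04 -3.86911835e-01] [-0.3718551  -0.38540309  0.1800179 ]invalid input at $[0]: expected keys dx, dy, dz, twist, grip
invalid input at $[0]: expected keys dx, dy, dz, twist, grip
invalid input at $[0]: expected keys dx, dy, dz, twist, grip
```

View pics/w1.png

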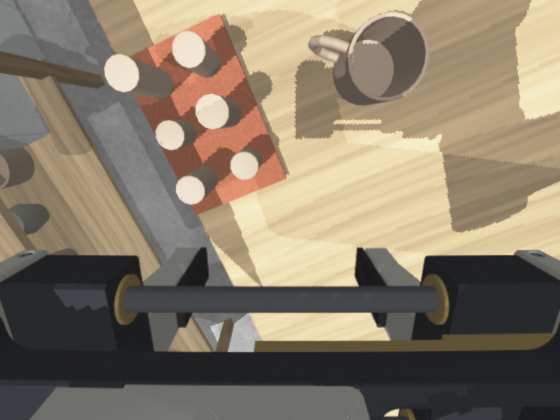

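The arm hasn't moved: the call was refused because each row needs all the keys. The wrist view shows only the mug at (380,60) and the peg rack.

```bash
python3 -m crank '[{"dx":0.024,"dy":-0.032,"dz":0,"twist":4,"grip":1},{"dx":0.048,"dy":-0.064,"dz":0,"twist":8,"grip":1},{"dx":0.072,"dy":-0.096,"dz":0,"twist":12,"grip":1},{"dx":0.096,"dy":-0.128,"dz":0,"twist":16,"grip":1},{"dx":0.12,"dy":-0.16,"dz":0,"twist":22,"grip":1}]'
python3 -m crank '[{"dx":0.024,"dy":-0.032,"dz":0,"twist":0,"grip":1},{"dx":0.048,"dy":-0.064,"dz":0,"twist":0,"grip":1},{"dx":0.072,"dy":-0.096,"dz":0,"twist":0,"grip":1},{"dx":0.105,"dy":-0.12,"dz":0,"twist":0,"grip":1},{"dx":0.105,"dy":-0.14,"dz":0,"twist":0,"grip":1}]'
python3 -m crank '[{"dx":0,"dy":0,"dz":0,"twist":0,"grip":1},{"dx":0,"dy":0,"dz":0,"twist":0,"grip":1},{"dx":0,"dy":0,"dz":0,"twist":0,"grip":1},{"dx":0,"dy":0,"dz":0,"twist":0,"grip":1},{"dx":0,"dy":0,"dz":0,"twist":0,"grip":1}]'
python3 - <<'E'
from h import *
a,s=snap('wrist','w2.png'); print(s['eef_pos'],s['ee_rot'],s['force'])
E
```

```text
t: 0.57
eef_pos: [0.3752, 0.4634, 0.2264]
ee_rot: [3.141, 0.0, 0.001]
force: [2.1, 1.0, 0.5]
width: 0.0877
gripper_force: 0.0
t: 0.98
eef_pos: [0.4832, 0.3229, 0.2261]
ee_rot: [3.141, -0.001, -0.005]
force: [0.0, 0.5, 0.3]
width: 0.0876
gripper_force: 0.0
t: 1.4
eef_pos: [0.4792, 0.326, 0.2265]
ee_rot: [3.142, 0.0, -0.001]
force: [-0.1, 0.0, -0.3]
width: 0.0876
gripper_force: 0.0
[0.47923084 0.32598173 0.22649777] [ 3.14157950e+00  2.35342046e-05 -1.47500328e-03] [-0.08425116  0.04917231 -0.3356902 ]
```

View pics/w2.png

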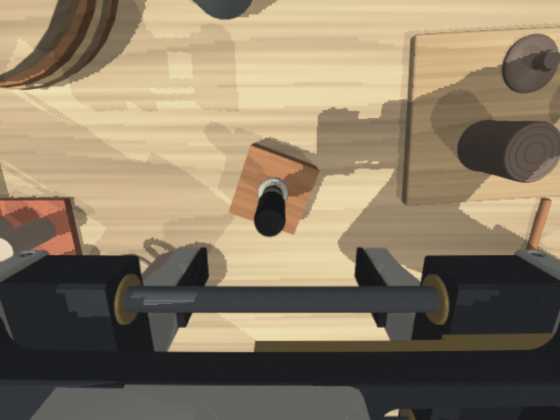

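The wrist view shows the tester's grip end at about (270,219), between the fingers, and its flange ring at (273,188). The left cup's top is at about (532,152).

Run:
```python
from h import *
s=arm.get_state()
im=cv2.imread('pics/w2.png')
m=(im.max(2)<45).astype(np.uint8); m[245:]=0; m[:150]=0; m[:,:225]=0; m[:,320:]=0
n,l,st,c=cv2.connectedComponentsWithStats(m); k=1+st[1:,4].argmax(); print(st[k],c[k])
# right/left edges of the cap end
ys,xs=np.where(l==k); 
for y in range(195,240,6): r=xs[ys==y]; print(y,r.min(),r.max())
yb=ys.max(); print('end disc bottom',yb, onz('wrist',270,yb-15,.155,s), onz('wrist',270,yb,.155,s))
print('flange',onz('wrist',273,188,.05,s))
print('cupL',onz('wrist',532,152,.098,s))
```

```text
[ 255  191   30   44 1037] [269.93442623 213.37222758]
195 263 281
201 260 283
207 258 283
213 256 283
219 255 284
225 256 282
231 260 278Traceback (most recent call last):
  File "<stdin>", line 8, in <module>
    return umr_minimum(a, axis, None, out, keepdims, initial, where)
ValueError: zero-size array to reduction operation minimum which has no identity
```

Run:
```python
from h import *
s=arm.get_state()
for n,u,v,z in [('end',269.5,220,.155),('endtop',269.5,234.5,.155),('flange',273,188,.05),('cupL',532,152,.098)]: print(n,onz('wrist',u,v,z,s).round(4))
```

```text
end [0.4818 0.3357 0.155 ]
endtop [0.469  0.3358 0.155 ]
flange [0.4847 0.3355 0.05  ]
cupL [0.5313 0.0818 0.098 ]
```

```bash
python3 -m crank '[{"dx":0.003,"dy":0.0095,"dz":0,"twist":0,"grip":1},{"dx":0.003,"dy":0.0095,"dz":-0.03,"twist":0,"grip":1},{"dx":0.003,"dy":0.0095,"dz":-0.06,"twist":0,"grip":1},{"dx":0.003,"dy":0.0095,"dz":-0.09,"twist":0,"grip":1},{"dx":0.003,"dy":0.0095,"dz":-0.1205,"twist":0,"grip":1}]' 45
python3 -m crank '[{"dx":0,"dy":0,"dz":0,"twist":0,"grip":0.5},{"dx":0,"dy":0,"dz":0,"twist":0,"grip":0},{"dx":0,"dy":0,"dz":0,"twist":0,"grip":-0.3},{"dx":0,"dy":0,"dz":0,"twist":0,"grip":-0.6},{"dx":0,"dy":0,"dz":0,"twist":0,"grip":-1}]'
python3 -m crank '[{"dx":0,"dy":0,"dz":0,"twist":0,"grip":-1},{"dx":0,"dy":0,"dz":0,"twist":0,"grip":-1},{"dx":0,"dy":0,"dz":0,"twist":0,"grip":-1},{"dx":0,"dy":0,"dz":0,"twist":0,"grip":-1},{"dx":0,"dy":0,"dz":0,"twist":0,"grip":-1}]'
python3 -m crank '[{"dx":0,"dy":0,"dz":0,"twist":0,"grip":-1},{"dx":0,"dy":0,"dz":0,"twist":0,"grip":-1},{"dx":0,"dy":0,"dz":0,"twist":0,"grip":-1},{"dx":0,"dy":0,"dz":0,"twist":0,"grip":-1},{"dx":0,"dy":0,"dz":0,"twist":0,"grip":-1}]'
```

```text
t: 1.87
eef_pos: [0.4826, 0.3358, 0.1051]
ee_rot: [-3.141, -0.001, -0.002]
force: [0.6, 0.8, 0.1]
width: 0.0873
gripper_force: 0.0
t: 2.28
eef_pos: [0.4834, 0.3357, 0.1081]
ee_rot: [-3.139, -0.002, -0.002]
force: [-0.2, 0.3, 0.3]
width: 0.0595
gripper_force: 0.0
t: 2.7
eef_pos: [0.4827, 0.3347, 0.1063]
ee_rot: [-3.141, -0.0, -0.003]
force: [0.3, 3.0, -3.0]
width: 0.0266
gripper_force: 23.3
t: 3.12
eef_pos: [0.4827, 0.3347, 0.1062]
ee_rot: [-3.141, -0.0, -0.003]
force: [0.8, 0.6, 2.0]
width: 0.0265
gripper_force: 45.0
```

```bash
python3 -m crank '[{"dx":0,"dy":0,"dz":0.015,"twist":0,"grip":-1},{"dx":0,"dy":0,"dz":0.04,"twist":0,"grip":-1},{"dx":0,"dy":0,"dz":0.07,"twist":0,"grip":-1},{"dx":0,"dy":0,"dz":0.1,"twist":0,"grip":-1},{"dx":0,"dy":0,"dz":0.14,"twist":0,"grip":-1}]'
python3 -m crank '[{"dx":0,"dy":-0.03,"dz":0,"twist":0,"grip":-1},{"dx":0,"dy":-0.07,"dz":0,"twist":0,"grip":-1},{"dx":0,"dy":-0.11,"dz":0,"twist":0,"grip":-1},{"dx":0,"dy":-0.15,"dz":0,"twist":0,"grip":-1},{"dx":0,"dy":-0.18,"dz":0,"twist":0,"grip":-1}]'
python3 -m crank '[{"dx":0,"dy":-0.03,"dz":0,"twist":0,"grip":-1},{"dx":0,"dy":-0.06,"dz":0,"twist":0,"grip":-1},{"dx":0,"dy":-0.09,"dz":0,"twist":0,"grip":-1},{"dx":0,"dy":-0.12,"dz":0,"twist":0,"grip":-1},{"dx":0,"dy":-0.145,"dz":0,"twist":0,"grip":-1}]'
python3 -m crank '[{"dx":0,"dy":0,"dz":0,"twist":0,"grip":-1},{"dx":0,"dy":0,"dz":0,"twist":0,"grip":-1},{"dx":0,"dy":0,"dz":0,"twist":0,"grip":-1},{"dx":0,"dy":0,"dz":0,"twist":0,"grip":-1},{"dx":0,"dy":0,"dz":0,"twist":0,"grip":-1}]'
python3 - <<'E'
from h import *
a,s=snap('wrist','w3.png'); print(s['eef_pos'],s['ee_rot'],s['force'])
E
```

```text
t: 3.53
eef_pos: [0.4812, 0.3334, 0.2447]
ee_rot: [3.138, 0.004, -0.003]
force: [1.5, 0.6, -4.2]
width: 0.0262
gripper_force: 45.0
t: 3.95
eef_pos: [0.4814, 0.1519, 0.2455]
ee_rot: [3.141, 0.001, -0.003]
force: [-0.1, 0.0, -2.2]
width: 0.0261
gripper_force: 45.0
t: 4.37
eef_pos: [0.4817, 0.0077, 0.2456]
ee_rot: [3.142, 0.001, -0.003]
force: [0.2, 0.5, -2.7]
width: 0.0265
gripper_force: 45.0
t: 4.78
eef_pos: [0.4826, 0.0104, 0.2459]
ee_rot: [-3.142, 0.0, -0.002]
force: [-0.3, 0.1, -2.0]
width: 0.0263
gripper_force: 45.0
[0.48261902 0.01037224 0.24587658] [-3.14157908e+00  3.26578374e-04 -1.75615293e-03] [-0.25265681  0.11175851 -1.99682397]
```

View pics/w3.png

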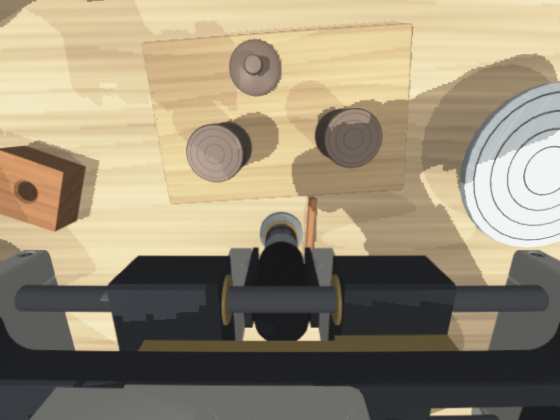

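From midway above the board the cup tops are at (215,153) and (353,138). The wheel's inner ring is at about (546,171) and the empty block hole is at (25,191). The tester hangs between the fingers.

Run:
```python
from h import *
s=arm.get_state()
for n,u,v,z in [('cupL',215,153,.098),('cupR',353,138,.098),('wheel',546,171,.06),('hole',25,191,.045),('lid',254,65,.05)]: print(n,onz('wrist',u,v,z,s).round(4))
for n,u,v,z in [('cupL',272.4,220.4,.098),('cupR',317.5,216.6,.098),('wheel',393.8,232.3,.06)]: print(n,onz('top',u,v,z).round(4))
```

```text
cupL [0.5315 0.0783 0.098 ]
cupR [ 0.5462 -0.0622  0.098 ]
wheel [ 0.5064 -0.3055  0.06  ]
hole [0.4799 0.3359 0.045 ]
lid [0.6214 0.04   0.05  ]
cupL [0.5289 0.08   0.098 ]
cupR [ 0.5447 -0.059   0.098 ]
wheel [ 0.504  -0.3064  0.06  ]
```

```bash
python3 -m crank '[{"dx":0.021,"dy":-0.024,"dz":0,"twist":0,"grip":-1},{"dx":0.042,"dy":-0.048,"dz":0,"twist":0,"grip":-1},{"dx":0.063,"dy":-0.0715,"dz":0,"twist":0,"grip":-1},{"dx":0.063,"dy":-0.0715,"dz":-0.015,"twist":0,"grip":-1},{"dx":0.063,"dy":-0.0715,"dz":-0.03,"twist":0,"grip":-1}]'
python3 -m crank '[{"dx":0,"dy":0,"dz":-0.005,"twist":0,"grip":-1},{"dx":0,"dy":0,"dz":-0.009,"twist":0,"grip":-1},{"dx":0,"dy":0,"dz":-0.01,"twist":0,"grip":-1},{"dx":0,"dy":0,"dz":-0.011,"twist":0,"grip":-1},{"dx":0,"dy":0,"dz":-0.012,"twist":0,"grip":-1}]'
python3 -m crank '[{"dx":0,"dy":0,"dz":0,"twist":0,"grip":-1},{"dx":0,"dy":0,"dz":0,"twist":0,"grip":-1},{"dx":0,"dy":0,"dz":0,"twist":0,"grip":-1},{"dx":0,"dy":0,"dz":0,"twist":0,"grip":-1},{"dx":0,"dy":0,"dz":0,"twist":0,"grip":-1}]'
```

```text
t: 5.25
eef_pos: [0.5471, -0.0624, 0.2156]
ee_rot: [3.142, -0.001, -0.004]
force: [-0.6, 0.3, -2.7]
width: 0.0263
gripper_force: 45.0
t: 5.67
eef_pos: [0.5461, -0.0614, 0.205]
ee_rot: [-3.141, -0.002, -0.002]
force: [0.8, -0.1, -2.6]
width: 0.0265
gripper_force: 45.0
t: 6.08
eef_pos: [0.5457, -0.0619, 0.2043]
ee_rot: [-3.142, -0.0, -0.003]
force: [0.7, 0.4, -2.2]
width: 0.0269
gripper_force: 45.0
```

```bash
python3 -m crank '[{"dx":0,"dy":0,"dz":-0.002,"twist":0,"grip":-1},{"dx":0,"dy":0,"dz":-0.004,"twist":0,"grip":-1},{"dx":0,"dy":0,"dz":-0.006,"twist":0,"grip":-1},{"dx":0,"dy":0,"dz":-0.008,"twist":0,"grip":-1},{"dx":0,"dy":0,"dz":-0.009,"twist":0,"grip":-1}]'
python3 -m crank '[{"dx":0,"dy":0,"dz":0,"twist":0,"grip":-1},{"dx":0,"dy":0,"dz":0,"twist":0,"grip":-1},{"dx":0,"dy":0,"dz":0,"twist":0,"grip":-1},{"dx":0,"dy":0,"dz":0,"twist":0,"grip":-1},{"dx":0,"dy":0,"dz":0,"twist":0,"grip":-1}]'
```

```text
t: 6.5
eef_pos: [0.5458, -0.0619, 0.195]
ee_rot: [3.141, -0.0, -0.003]
force: [-1.0, -0.2, 2.2]
width: 0.0262
gripper_force: 45.0
t: 6.92
eef_pos: [0.5457, -0.0619, 0.1952]
ee_rot: [3.142, -0.0, -0.003]
force: [-0.5, 0.6, 1.1]
width: 0.0263
gripper_force: 45.0
```

```bash
python3 -m crank '[{"dx":0,"dy":0,"dz":-0.001,"twist":0,"grip":-1},{"dx":0,"dy":0,"dz":-0.002,"twist":0,"grip":-1},{"dx":0,"dy":0,"dz":-0.003,"twist":0,"grip":-1},{"dx":0,"dy":0,"dz":-0.003,"twist":0,"grip":-1},{"dx":0,"dy":0,"dz":-0.003,"twist":0,"grip":-1}]'
python3 - <<'E'
from h import *
print([arm.get_state()['force'][2],arm.get_state()['eef_pos']])
E
```

```text
t: 7.33
eef_pos: [0.5457, -0.0619, 0.1922]
ee_rot: [3.142, -0.0, -0.003]
force: [-1.3, 0.5, 3.2]
width: 0.0265
gripper_force: 45.0
[np.float64(3.220227938629423), array([ 0.54574234, -0.06192042,  0.19217443])]
```

```bash
cat >> h.py <<'E'
def avg(n=8):
    F=[];Z=[]
    for _ in range(n):
        s=arm.get_state();F.append(s['force'][2]);Z.append(s['eef_pos'][2]);arm.grab_frame('side')
    print('fz %.2f sd %.2f  z %.5f t %.2f'%(np.mean(F),np.std(F),np.mean(Z),s['t']))
E
python3 -c 'from h import *;avg()'
python3 -m crank '[{"dx":0,"dy":0,"dz":-0.0005,"twist":0,"grip":-1},{"dx":0,"dy":0,"dz":-0.001,"twist":0,"grip":-1},{"dx":0,"dy":0,"dz":-0.0015,"twist":0,"grip":-1},{"dx":0,"dy":0,"dz":-0.002,"twist":0,"grip":-1},{"dx":0,"dy":0,"dz":-0.002,"twist":0,"grip":-1}]' >/dev/null
python3 -c 'from h import *;avg()'
```

```text
fz 3.53 sd 0.37  z 0.19216 t 7.68
fz 4.19 sd 0.37  z 0.19009 t 8.50
```

```bash
python3 -m crank '[{"dx":0,"dy":0,"dz":-0.001,"twist":0,"grip":-1},{"dx":0,"dy":0,"dz":-0.002,"twist":0,"grip":-1},{"dx":0,"dy":0,"dz":-0.0025,"twist":0,"grip":-1},{"dx":0,"dy":0,"dz":-0.003,"twist":0,"grip":-1},{"dx":0,"dy":0,"dz":-0.003,"twist":0,"grip":-1}]' >/dev/null
python3 -c 'from h import *;avg()'
python3 -m crank '[{"dx":0,"dy":0,"dz":-0.0005,"twist":0,"grip":-1},{"dx":0,"dy":0,"dz":-0.001,"twist":0,"grip":-1},{"dx":0,"dy":0,"dz":-0.0015,"twist":0,"grip":-1},{"dx":0,"dy":0,"dz":-0.0015,"twist":0,"grip":-1},{"dx":0,"dy":0,"dz":-0.0015,"twist":0,"grip":-1}]' >/dev/null
python3 - <<'E'
from h import *
avg()
im=arm.grab_frame('side'); cv2.imwrite('pics/s2.png',cv2.resize(im[180:270,220:340,::-1],(800,600),interpolation=cv2.INTER_CUBIC))
E
```

```text
fz 5.14 sd 0.35  z 0.18712 t 9.32
fz 5.42 sd 0.40  z 0.18572 t 10.13
```

View pics/s2.png

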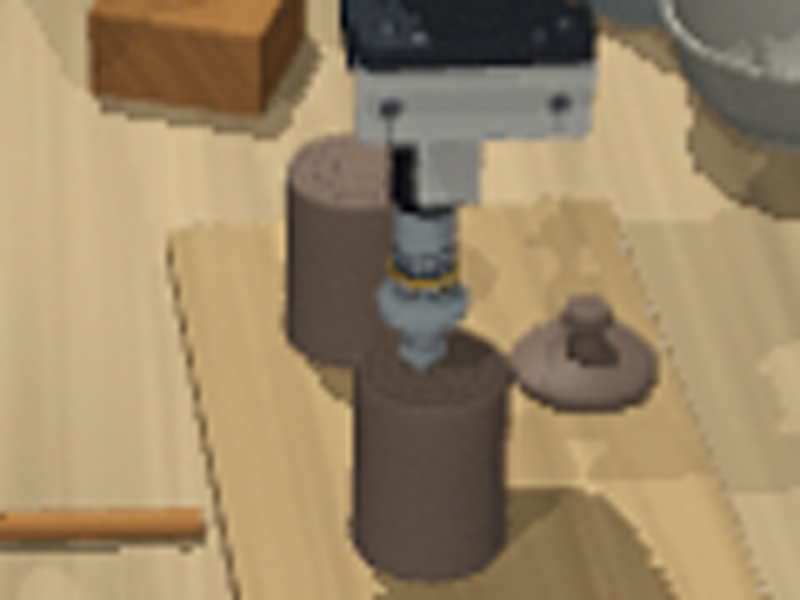

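The side crop shows the pin centred in the right cup's base (at 425,360), with the ring just below the broad band. The slope of force against travel says this cup is soft, so I'm continuing to 10 N.

```bash
python3 -m crank '[{"dx":0,"dy":0,"dz":-0.001,"twist":0,"grip":-1},{"dx":0,"dy":0,"dz":-0.002,"twist":0,"grip":-1},{"dx":0,"dy":0,"dz":-0.003,"twist":0,"grip":-1},{"dx":0,"dy":0,"dz":-0.0035,"twist":0,"grip":-1},{"dx":0,"dy":0,"dz":-0.0035,"twist":0,"grip":-1}]' >/dev/null
python3 -c 'from h import *;avg(12)'
python3 -m crank '[{"dx":0,"dy":0,"dz":-0.0005,"twist":0,"grip":-1},{"dx":0,"dy":0,"dz":-0.001,"twist":0,"grip":-1},{"dx":0,"dy":0,"dz":-0.0015,"twist":0,"grip":-1},{"dx":0,"dy":0,"dz":-0.0015,"twist":0,"grip":-1},{"dx":0,"dy":0,"dz":-0.0015,"twist":0,"grip":-1}]' >/dev/null
python3 -c 'from h import *;avg(12)'
```

```text
fz 6.68 sd 0.73  z 0.18240 t 11.20
fz 7.64 sd 0.61  z 0.18099 t 12.22
```

```bash
python3 -m crank '[{"dx":0,"dy":0,"dz":-0.0002,"twist":0,"grip":-1},{"dx":0,"dy":0,"dz":-0.0004,"twist":0,"grip":-1},{"dx":0,"dy":0,"dz":-0.0004,"twist":0,"grip":-1},{"dx":0,"dy":0,"dz":-0.0004,"twist":0,"grip":-1},{"dx":0,"dy":0,"dz":-0.0004,"twist":0,"grip":-1}]' >/dev/null
python3 -c 'from h import *;avg(8)'
python3 -m crank '[{"dx":0,"dy":0,"dz":0.004,"twist":0,"grip":-1},{"dx":0,"dy":0,"dz":0.010,"twist":0,"grip":-1},{"dx":0,"dy":0,"dz":0.016,"twist":0,"grip":-1},{"dx":0,"dy":0,"dz":0.022,"twist":0,"grip":-1},{"dx":0,"dy":0,"dz":0.034,"twist":0,"grip":-1}]'
python3 -m crank '[{"dx":0,"dy":0.02,"dz":0.01,"twist":0,"grip":-1},{"dx":-0.004,"dy":0.05,"dz":0.01,"twist":0,"grip":-1},{"dx":-0.008,"dy":0.085,"dz":0.01,"twist":0,"grip":-1},{"dx":-0.012,"dy":0.12,"dz":0.01,"twist":0,"grip":-1},{"dx":-0.0155,"dy":0.141,"dz":0.005,"twist":0,"grip":-1}]'
python3 -m crank '[{"dx":0,"dy":0,"dz":-0.004,"twist":0,"grip":-1},{"dx":0,"dy":0,"dz":-0.008,"twist":0,"grip":-1},{"dx":0,"dy":0,"dz":-0.012,"twist":0,"grip":-1},{"dx":0,"dy":0,"dz":-0.015,"twist":0,"grip":-1},{"dx":0,"dy":0,"dz":-0.015,"twist":0,"grip":-1}]'
python3 -c 'from h import *;avg(8)'
```

```text
fz 7.79 sd 0.43  z 0.18062 t 13.03
t: 13.5
eef_pos: [0.5443, -0.0618, 0.2129]
ee_rot: [-3.141, 0.004, -0.003]
force: [-0.3, -0.2, -1.7]
width: 0.0265
gripper_force: 45.0
t: 13.92
eef_pos: [0.53, 0.0816, 0.2198]
ee_rot: [-3.141, -0.001, -0.002]
force: [0.7, 0.9, -2.3]
width: 0.0262
gripper_force: 45.0
t: 14.33
eef_pos: [0.5297, 0.0781, 0.2032]
ee_rot: [3.141, 0.002, -0.004]
force: [-0.6, 0.7, -2.4]
width: 0.0263
gripper_force: 45.0
fz -2.02 sd 0.51  z 0.20409 t 14.68
```

```bash
python3 -m crank '[{"dx":0,"dy":0,"dz":-0.003,"twist":0,"grip":-1},{"dx":0,"dy":0,"dz":-0.006,"twist":0,"grip":-1},{"dx":0,"dy":0,"dz":-0.009,"twist":0,"grip":-1},{"dx":0,"dy":0,"dz":-0.0105,"twist":0,"grip":-1},{"dx":0,"dy":0,"dz":-0.0105,"twist":0,"grip":-1}]' >/dev/null
python3 -c 'from h import *;avg(8)'
python3 -m crank '[{"dx":0,"dy":0,"dz":-0.001,"twist":0,"grip":-1},{"dx":0,"dy":0,"dz":-0.002,"twist":0,"grip":-1},{"dx":0,"dy":0,"dz":-0.003,"twist":0,"grip":-1},{"dx":0,"dy":0,"dz":-0.003,"twist":0,"grip":-1},{"dx":0,"dy":0,"dz":-0.003,"twist":0,"grip":-1}]' >/dev/null
python3 -c 'from h import *;avg(8)'
```

```text
fz 2.62 sd 0.57  z 0.19397 t 15.50
fz 5.42 sd 0.48  z 0.19095 t 16.32
```

```bash
python3 -m crank '[{"dx":0,"dy":0,"dz":-0.0005,"twist":0,"grip":-1},{"dx":0,"dy":0,"dz":-0.001,"twist":0,"grip":-1},{"dx":0,"dy":0,"dz":-0.0015,"twist":0,"grip":-1},{"dx":0,"dy":0,"dz":-0.0015,"twist":0,"grip":-1},{"dx":0,"dy":0,"dz":-0.0015,"twist":0,"grip":-1}]' >/dev/null
python3 -c 'from h import *;avg(12)'
```

```text
fz 6.51 sd 0.48  z 0.18961 t 17.33
```

```bash
python3 -m crank '[{"dx":0,"dy":0,"dz":-0.0003,"twist":0,"grip":-1},{"dx":0,"dy":0,"dz":-0.0006,"twist":0,"grip":-1},{"dx":0,"dy":0,"dz":-0.001,"twist":0,"grip":-1},{"dx":0,"dy":0,"dz":-0.001,"twist":0,"grip":-1},{"dx":0,"dy":0,"dz":-0.001,"twist":0,"grip":-1}]' >/dev/null
python3 -c 'from h import *;avg(12)'
```

```text
fz 7.00 sd 0.46  z 0.18871 t 18.35
```

```bash
python3 -m crank '[{"dx":0,"dy":0,"dz":-0.0003,"twist":0,"grip":-1},{"dx":0,"dy":0,"dz":-0.0006,"twist":0,"grip":-1},{"dx":0,"dy":0,"dz":-0.001,"twist":0,"grip":-1},{"dx":0,"dy":0,"dz":-0.001,"twist":0,"grip":-1},{"dx":0,"dy":0,"dz":-0.001,"twist":0,"grip":-1}]' >/dev/null
python3 -c 'from h import *;avg(12)'
```

```text
fz 7.61 sd 0.46  z 0.18780 t 19.37
```

```bash
python3 -m crank '[{"dx":0,"dy":0,"dz":-0.0003,"twist":0,"grip":-1},{"dx":0,"dy":0,"dz":-0.0005,"twist":0,"grip":-1},{"dx":0,"dy":0,"dz":-0.0007,"twist":0,"grip":-1},{"dx":0,"dy":0,"dz":-0.0007,"twist":0,"grip":-1},{"dx":0,"dy":0,"dz":-0.0007,"twist":0,"grip":-1}]' >/dev/null
python3 - <<'E'
from h import *
avg(12)
im=arm.grab_frame('side'); cv2.imwrite('pics/s3.png',cv2.resize(im[165:255,220:340,::-1],(800,600),interpolation=cv2.INTER_CUBIC))
E
```

```text
fz 8.06 sd 0.37  z 0.18716 t 20.38
```

View pics/s3.png

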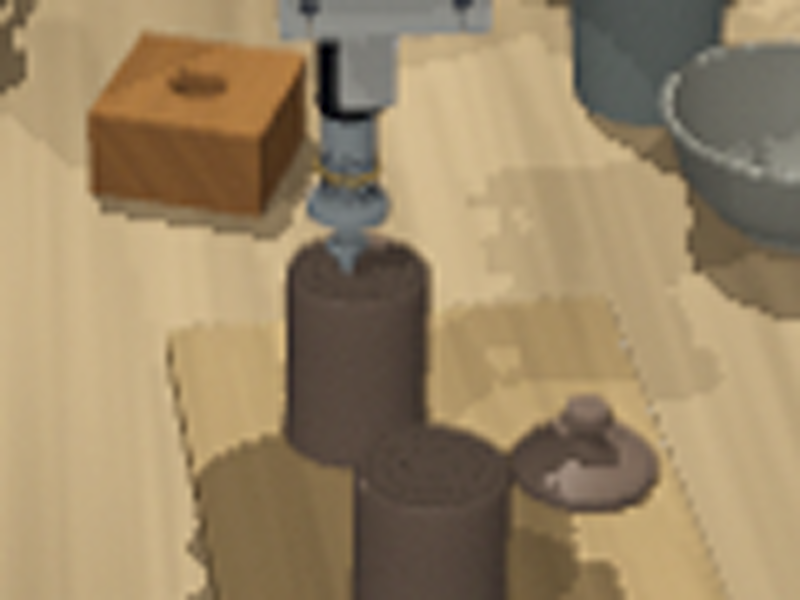

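The side crop shows the pin in the left cup's base at (348,265), with the ring at the band. At 10.1 N it sank only about 1 mm, so the left cup is firm (the right one sank about 7.5 mm). The tester goes back now.

```bash
python3 -m crank '[{"dx":0,"dy":0,"dz":0.004,"twist":0,"grip":-1},{"dx":0,"dy":0,"dz":0.010,"twist":0,"grip":-1},{"dx":0,"dy":0,"dz":0.02,"twist":0,"grip":-1},{"dx":0,"dy":0,"dz":0.04,"twist":0,"grip":-1},{"dx":0,"dy":0,"dz":0.058,"twist":0,"grip":-1}]'
python3 -m crank '[{"dx":-0.006,"dy":0.03,"dz":0,"twist":0,"grip":-1},{"dx":-0.013,"dy":0.07,"dz":0,"twist":0,"grip":-1},{"dx":-0.02,"dy":0.11,"dz":0,"twist":0,"grip":-1},{"dx":-0.027,"dy":0.15,"dz":0,"twist":0,"grip":-1},{"dx":-0.034,"dy":0.185,"dz":0,"twist":0,"grip":-1}]'
python3 -m crank '[{"dx":-0.007,"dy":0.03,"dz":0,"twist":0,"grip":-1},{"dx":-0.01,"dy":0.06,"dz":0,"twist":0,"grip":-1},{"dx":-0.013,"dy":0.0715,"dz":0,"twist":0,"grip":-1},{"dx":-0.013,"dy":0.0715,"dz":0,"twist":0,"grip":-1},{"dx":-0.013,"dy":0.0715,"dz":0,"twist":0,"grip":-1}]'
python3 -m crank '[{"dx":0,"dy":0,"dz":-0.02,"twist":0,"grip":-1},{"dx":0,"dy":0,"dz":-0.04,"twist":0,"grip":-1},{"dx":0,"dy":0,"dz":-0.06,"twist":0,"grip":-1},{"dx":0,"dy":0,"dz":-0.08,"twist":0,"grip":-1},{"dx":0,"dy":0,"dz":-0.085,"twist":0,"grip":-1}]'
python3 -m crank '[{"dx":0,"dy":0,"dz":0,"twist":0,"grip":-1},{"dx":0,"dy":0,"dz":0,"twist":0,"grip":-1},{"dx":0,"dy":0,"dz":0,"twist":0,"grip":-1},{"dx":0,"dy":0,"dz":0,"twist":0,"grip":-1},{"dx":0,"dy":0,"dz":0,"twist":0,"grip":-1}]'
```

```text
t: 20.9
eef_pos: [0.5292, 0.0787, 0.2445]
ee_rot: [3.141, 0.003, -0.003]
force: [0.2, -0.3, -2.6]
width: 0.0263
gripper_force: 45.0
t: 21.32
eef_pos: [0.495, 0.2658, 0.2443]
ee_rot: [3.141, 0.001, -0.003]
force: [1.5, -0.4, -2.5]
width: 0.0265
gripper_force: 45.0
t: 21.73
eef_pos: [0.4824, 0.3356, 0.2437]
ee_rot: [3.14, 0.002, -0.002]
force: [0.7, -0.7, -2.8]
width: 0.0265
gripper_force: 45.0
t: 22.15
eef_pos: [0.4818, 0.3328, 0.1562]
ee_rot: [3.138, 0.004, -0.005]
force: [-0.5, 0.7, -3.4]
width: 0.0264
gripper_force: 45.0
t: 22.57
eef_pos: [0.4835, 0.336, 0.1606]
ee_rot: [-3.14, -0.001, -0.003]
force: [-0.4, 0.1, -1.9]
width: 0.0265
gripper_force: 45.0
```

```bash
python3 -m crank '[{"dx":-0.0005,"dy":-0.001,"dz":-0.008,"twist":0,"grip":-1},{"dx":-0.0005,"dy":-0.001,"dz":-0.018,"twist":0,"grip":-1},{"dx":-0.0005,"dy":-0.001,"dz":-0.028,"twist":0,"grip":-1},{"dx":-0.0005,"dy":-0.001,"dz":-0.038,"twist":0,"grip":-1},{"dx":-0.0005,"dy":-0.001,"dz":-0.045,"twist":0,"grip":-1}]'
python3 -m crank '[{"dx":0,"dy":0,"dz":0,"twist":0,"grip":-1},{"dx":0,"dy":0,"dz":0,"twist":0,"grip":-1},{"dx":0,"dy":0,"dz":0,"twist":0,"grip":-1},{"dx":0,"dy":0,"dz":0,"twist":0,"grip":-1},{"dx":0,"dy":0,"dz":0,"twist":0,"grip":-1}]'
```

```text
t: 22.98
eef_pos: [0.482, 0.334, 0.1124]
ee_rot: [3.14, 0.002, -0.003]
force: [0.5, -0.1, -2.7]
width: 0.0264
gripper_force: 45.0
t: 23.4
eef_pos: [0.4829, 0.3349, 0.115]
ee_rot: [-3.141, -0.001, -0.003]
force: [-0.9, -0.0, -1.7]
width: 0.0263
gripper_force: 45.0
```

```bash
python3 -m crank '[{"dx":0,"dy":0,"dz":-0.003,"twist":0,"grip":-1},{"dx":0,"dy":0,"dz":-0.006,"twist":0,"grip":-1},{"dx":0,"dy":0,"dz":-0.0078,"twist":0,"grip":-1},{"dx":0,"dy":0,"dz":-0.0078,"twist":0,"grip":-1},{"dx":0,"dy":0,"dz":-0.0078,"twist":0,"grip":-1}]'
python3 -c 'from h import *;avg(4)'
```

```text
t: 23.82
eef_pos: [0.4826, 0.3345, 0.1065]
ee_rot: [3.141, 0.0, -0.003]
force: [-0.6, -0.5, -2.4]
width: 0.0262
gripper_force: 45.0
fz -2.79 sd 0.49  z 0.10657 t 23.97
```

```bash
python3 -m crank '[{"dx":0,"dy":0,"dz":-0.0004,"twist":0,"grip":-1},{"dx":0,"dy":0,"dz":-0.0004,"twist":0,"grip":-0.3},{"dx":0,"dy":0,"dz":-0.0004,"twist":0,"grip":0},{"dx":0,"dy":0,"dz":-0.0004,"twist":0,"grip":0.5},{"dx":0,"dy":0,"dz":-0.0004,"twist":0,"grip":1}]'
python3 -m crank '[{"dx":0,"dy":0,"dz":0,"twist":0,"grip":1},{"dx":0,"dy":0,"dz":0,"twist":0,"grip":1},{"dx":0,"dy":0,"dz":0.03,"twist":0,"grip":1},{"dx":0,"dy":0,"dz":0.06,"twist":0,"grip":1},{"dx":0,"dy":0,"dz":0.09,"twist":0,"grip":1}]'
python3 - <<'E'
from h import *
im=arm.grab_frame('side'); cv2.imwrite('pics/s4.png',cv2.resize(im[130:280,200:400,::-1],(800,600),interpolation=cv2.INTER_CUBIC))
E
```

```text
t: 24.43
eef_pos: [0.4828, 0.3347, 0.1065]
ee_rot: [-3.141, -0.0, -0.003]
force: [0.0, -0.1, -0.3]
width: 0.0451
gripper_force: 0.0
t: 24.85
eef_pos: [0.4824, 0.3343, 0.197]
ee_rot: [3.14, 0.001, -0.003]
force: [0.9, 1.6, 0.1]
width: 0.0785
gripper_force: 0.0
```

View pics/s4.png

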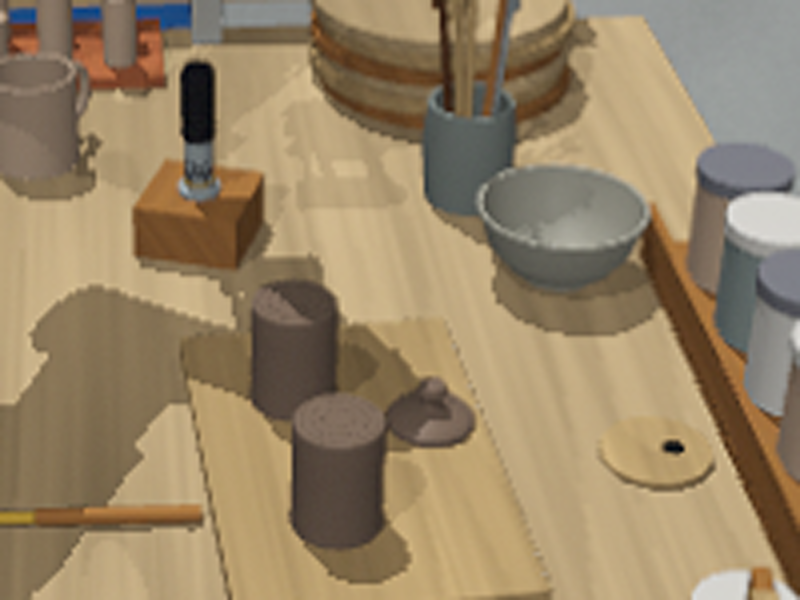

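The tester stands upright in its block, with its flange on the block top at (199,188) in the crop. Both cups are upright and nothing else has moved. Next is the left, firm cup.

```bash
python3 -m crank '[{"dx":0.007,"dy":-0.035,"dz":0.005,"twist":0,"grip":1},{"dx":0.014,"dy":-0.075,"dz":0.005,"twist":0,"grip":1},{"dx":0.021,"dy":-0.115,"dz":0.005,"twist":0,"grip":1},{"dx":0.028,"dy":-0.155,"dz":0.005,"twist":0,"grip":1},{"dx":0.036,"dy":-0.19,"dz":0,"twist":0,"grip":1}]' 20
python3 -m crank '[{"dx":0.006,"dy":-0.03,"dz":0,"twist":0,"grip":1},{"dx":0.0115,"dy":-0.0655,"dz":0,"twist":0,"grip":1},{"dx":0.0115,"dy":-0.0655,"dz":-0.02,"twist":0,"grip":1},{"dx":0.0115,"dy":-0.0655,"dz":-0.04,"twist":0,"grip":1},{"dx":0.0115,"dy":-0.0655,"dz":-0.06,"twist":0,"grip":1}]'
python3 -m crank '[{"dx":0,"dy":0,"dz":-0.01,"twist":0,"grip":1},{"dx":0,"dy":0,"dz":-0.01,"twist":0,"grip":1},{"dx":0,"dy":0,"dz":-0.01,"twist":0,"grip":1},{"dx":0,"dy":0,"dz":-0.01,"twist":0,"grip":1},{"dx":0,"dy":0,"dz":-0.01,"twist":0,"grip":1}]'
```

```text
t: 25.32
eef_pos: [0.5189, 0.1428, 0.1973]
ee_rot: [-3.141, -0.002, -0.002]
force: [-0.3, 0.1, -0.2]
width: 0.0874
gripper_force: 0.0
t: 25.73
eef_pos: [0.5304, 0.0782, 0.1359]
ee_rot: [-3.141, -0.001, -0.005]
force: [0.3, 1.0, -0.3]
width: 0.0876
gripper_force: 0.0
t: 26.15
eef_pos: [0.5309, 0.0796, 0.1275]
ee_rot: [-3.141, -0.002, -0.002]
force: [0.0, 0.0, 0.4]
width: 0.0875
gripper_force: 0.0
```

```bash
python3 -m crank '[{"dx":0,"dy":0,"dz":-0.02,"twist":0,"grip":1},{"dx":0,"dy":0,"dz":-0.04,"twist":0,"grip":1},{"dx":0,"dy":0,"dz":-0.06,"twist":0,"grip":1},{"dx":0,"dy":0,"dz":-0.075,"twist":0,"grip":1},{"dx":0,"dy":0,"dz":-0.082,"twist":0,"grip":1}]'
python3 -m crank '[{"dx":0,"dy":0,"dz":0,"twist":0,"grip":0.6},{"dx":0,"dy":0,"dz":0,"twist":0,"grip":0.5},{"dx":0,"dy":0,"dz":0,"twist":0,"grip":0.3},{"dx":0,"dy":0,"dz":0,"twist":0,"grip":0},{"dx":0,"dy":0,"dz":0,"twist":0,"grip":-0.5}]'
python3 -m crank '[{"dx":0,"dy":0,"dz":0,"twist":0,"grip":-0.5},{"dx":0,"dy":0,"dz":0,"twist":0,"grip":-0.5},{"dx":0,"dy":0,"dz":0,"twist":0,"grip":-0.5},{"dx":0,"dy":0,"dz":0,"twist":0,"grip":-0.5},{"dx":0,"dy":0,"dz":0,"twist":0,"grip":-0.5}]'
```

```text
t: 26.57
eef_pos: [0.5297, 0.0791, 0.0433]
ee_rot: [3.141, 0.001, -0.003]
force: [-0.1, 0.1, -0.8]
width: 0.088
gripper_force: 0.0
t: 26.98
eef_pos: [0.5307, 0.0794, 0.0452]
ee_rot: [-3.141, -0.002, -0.003]
force: [-0.3, -4.5, 3.4]
width: 0.0599
gripper_force: 4.4
t: 27.4
eef_pos: [0.5307, 0.0794, 0.0452]
ee_rot: [-3.141, -0.001, -0.003]
force: [-1.4, -0.7, 6.3]
width: 0.06
gripper_force: 20.0
```

```bash
python3 -m crank '[{"dx":0,"dy":0,"dz":0.01,"twist":0,"grip":-0.5},{"dx":0,"dy":0,"dz":0.03,"twist":0,"grip":-0.5},{"dx":0,"dy":0,"dz":0.06,"twist":0,"grip":-0.5},{"dx":0,"dy":0,"dz":0.09,"twist":0,"grip":-0.5},{"dx":0,"dy":0,"dz":0.125,"twist":0,"grip":-0.5}]'
python3 -m crank '[{"dx":-0.002,"dy":-0.03,"dz":0,"twist":0,"grip":-0.5},{"dx":-0.004,"dy":-0.07,"dz":0,"twist":0,"grip":-0.5},{"dx":-0.006,"dy":-0.11,"dz":0,"twist":0,"grip":-0.5},{"dx":-0.01,"dy":-0.15,"dz":0,"twist":0,"grip":-0.5},{"dx":-0.013,"dy":-0.19,"dz":0,"twist":0,"grip":-0.5}]'
python3 -m crank '[{"dx":-0.003,"dy":-0.035,"dz":0,"twist":0,"grip":-0.5},{"dx":-0.005,"dy":-0.075,"dz":0,"twist":0,"grip":-0.5},{"dx":-0.008,"dy":-0.11,"dz":0,"twist":0,"grip":-0.5},{"dx":-0.0107,"dy":-0.14,"dz":0,"twist":0,"grip":-0.5},{"dx":-0.0127,"dy":-0.157,"dz":0,"twist":0,"grip":-0.5}]'
python3 - <<'E'
from h import *
a,s=snap('wrist','w5.png'); print(s['eef_pos'],s['force'])
E
```

```text
t: 27.82
eef_pos: [0.5287, 0.0786, 0.1698]
ee_rot: [3.141, 0.003, -0.003]
force: [1.0, -0.4, -3.5]
width: 0.0596
gripper_force: 20.0
t: 28.23
eef_pos: [0.516, -0.1123, 0.1697]
ee_rot: [-3.141, 0.0, -0.002]
force: [0.8, 0.7, -3.8]
width: 0.0595
gripper_force: 20.0
t: 28.65
eef_pos: [0.5032, -0.2706, 0.1692]
ee_rot: [-3.141, 0.001, -0.005]
force: [0.6, 0.8, -3.7]
width: 0.0597
gripper_force: 20.0
[ 0.50316128 -0.27060351  0.16924505] [ 0.57166198  0.79982358 -3.70369744]
```

```bash
python3 -m crank '[{"dx":0,"dy":-0.025,"dz":0,"twist":0,"grip":-0.5},{"dx":0,"dy":-0.0384,"dz":-0.015,"twist":0,"grip":-0.5},{"dx":0,"dy":-0.0384,"dz":-0.035,"twist":0,"grip":-0.5},{"dx":0,"dy":-0.0384,"dz":-0.055,"twist":0,"grip":-0.5},{"dx":0,"dy":-0.0384,"dz":-0.07,"twist":0,"grip":-0.5}]'
python3 -m crank '[{"dx":0,"dy":0,"dz":-0.002,"twist":0,"grip":-0.5},{"dx":0,"dy":0,"dz":-0.004,"twist":0,"grip":-0.5},{"dx":0,"dy":0,"dz":-0.006,"twist":0,"grip":-0.5},{"dx":0,"dy":0,"dz":-0.008,"twist":0,"grip":-0.5},{"dx":0,"dy":0,"dz":-0.010,"twist":0,"grip":-0.5}]'
python3 -c 'from h import *;avg(6)'
```

```text
t: 29.12
eef_pos: [0.5031, -0.3062, 0.0977]
ee_rot: [-3.14, 0.002, -0.004]
force: [-0.7, 1.0, -3.2]
width: 0.0596
gripper_force: 20.0
t: 29.53
eef_pos: [0.5051, -0.3064, 0.0902]
ee_rot: [3.141, -0.002, -0.003]
force: [0.1, -0.1, -1.7]
width: 0.0594
gripper_force: 20.0
fz -3.28 sd 0.77  z 0.08976 t 29.78
```

```bash
python3 -m crank '[{"dx":0,"dy":0,"dz":-0.0005,"twist":0,"grip":-0.5},{"dx":0,"dy":0,"dz":-0.001,"twist":0,"grip":-0.5},{"dx":0,"dy":0,"dz":-0.0015,"twist":0,"grip":-0.5},{"dx":0,"dy":0,"dz":-0.002,"twist":0,"grip":-0.5},{"dx":0,"dy":0,"dz":-0.002,"twist":0,"grip":-0.5}]' >/dev/null
python3 -c 'from h import *;avg(4)'
python3 -m crank '[{"dx":0,"dy":0,"dz":-0.0002,"twist":0,"grip":-0.5},{"dx":0,"dy":0,"dz":-0.0004,"twist":0,"grip":-0.5},{"dx":0,"dy":0,"dz":-0.0006,"twist":0,"grip":-0.5},{"dx":0,"dy":0,"dz":-0.0006,"twist":0,"grip":-0.5},{"dx":0,"dy":0,"dz":-0.0006,"twist":0,"grip":-0.5}]' >/dev/null
python3 -c 'from h import *;avg(4)'
```

```text
fz -2.12 sd 0.52  z 0.08734 t 30.40
fz 5.00 sd 0.78  z 0.08727 t 31.02
```

Contact is made, so I'm releasing the cup and lifting straight up.

```bash
python3 -m crank '[{"dx":0,"dy":0,"dz":0.0003,"twist":0,"grip":0.4},{"dx":0,"dy":0,"dz":0.0003,"twist":0,"grip":0.6},{"dx":0,"dy":0,"dz":0.0003,"twist":0,"grip":1},{"dx":0,"dy":0,"dz":0.0003,"twist":0,"grip":1},{"dx":0,"dy":0,"dz":0.0003,"twist":0,"grip":1}]'
python3 -m crank '[{"dx":0,"dy":0,"dz":0.005,"twist":0,"grip":1},{"dx":0,"dy":0,"dz":0.03,"twist":0,"grip":1},{"dx":0,"dy":0,"dz":0.06,"twist":0,"grip":1},{"dx":0,"dy":0,"dz":0.09,"twist":0,"grip":1},{"dx":0,"dy":0,"dz":0.12,"twist":0,"grip":1}]'
python3 -m crank '[{"dx":-0.02,"dy":0.02,"dz":0,"twist":0,"grip":1},{"dx":-0.04,"dy":0.04,"dz":0,"twist":0,"grip":1},{"dx":-0.06,"dy":0.06,"dz":0,"twist":0,"grip":1},{"dx":-0.06,"dy":0.06,"dz":0,"twist":0,"grip":1},{"dx":-0.06,"dy":0.06,"dz":0,"twist":0,"grip":1}]'
python3 - <<'E'
from h import *
a,s=snap('wrist','w6.png'); print(s['eef_pos'],s['force']); snap('side','s6.png')
E
```

```text
t: 31.48
eef_pos: [0.5046, -0.3063, 0.0869]
ee_rot: [3.142, -0.0, -0.003]
force: [-0.7, -0.3, 0.1]
width: 0.0822
gripper_force: 0.0
t: 31.9
eef_pos: [0.5042, -0.3063, 0.2086]
ee_rot: [3.141, 0.0, -0.003]
force: [0.8, 0.7, 0.2]
width: 0.0878
gripper_force: 0.0
t: 32.32
eef_pos: [0.444, -0.2457, 0.2081]
ee_rot: [3.141, -0.002, -0.002]
force: [1.0, 0.1, -0.1]
width: 0.0877
gripper_force: 0.0
[ 0.44400195 -0.24571201  0.20812501] [ 0.99619278  0.12075198 -0.07999622]
```

View pics/w6.png

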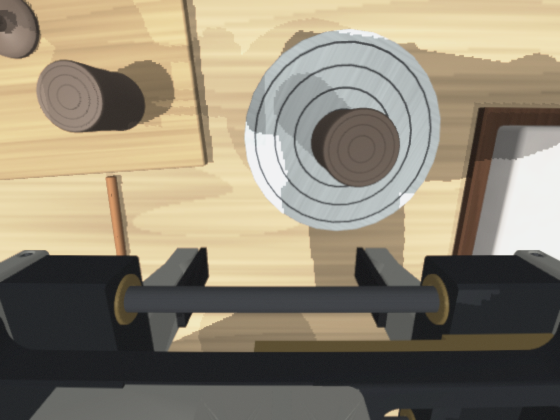

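The wrist view shows the cup on the wheel, its top at (363,148); the wheel's outline runs from about (246,130) to (440,130) and from (343,30) to (343,230). I'll check the offset and hand in if it's good.

Run:
```python
from h import *
s=arm.get_state()
c=onz('wrist',363,148,.14,s); e=[onz('wrist',u,v,.06,s) for u,v in((246,130),(440,130),(343,30),(343,230))]
w=np.array([(e[2][0]+e[3][0])/2,(e[0][1]+e[1][1])/2]); print(c[:2],w,c[:2]-w)
if np.linalg.norm(c[:2]-w)<.012: print(arm.job_done())
```

```text
[ 0.50617922 -0.30817654] [ 0.50757399 -0.30905112] [-0.00139477  0.00087458]
the job is handed in; nothing more can be done
None
```

The job is handed in: the left cup was firm (pin sank about 1 mm at 10 N) and now stands about 2 mm off the wheel's centre; the right cup was soft (about 7.5 mm at 9.8 N) and was left in place; the penetrometer is back in its block.

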